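Square up a comparison-stone plate in a corner jig and lay it on the light pad

ROBOT

A 6-joint arm with a two-finger parallel gripper is mounted at the origin on a cart in front of the work surface, level with it; the furniture and walls round the work are solid. World frame = base frame: x ahead of the robot, y to its left, z up, the work surface at z = 0. Lengths are in m, angles in rad, forces in N, time in s.
With the tool pointing down it reaches from about 0.375 to 0.9 m from the base axis. Payload 3.1 kg.
Tool frame: the origin (TCP) lies at the very end of the fingers, on their centre line; the grasp point (between the pads) lies 19 mm behind it; z points along the fingers, y is the direction in which the jaws open and shut (so a half turn about z gives the same grasp; the last joint's range is limited). The gripper opens to 87 mm and grips with 3 to 60 N. Pads are 19 mm wide; open, the fingers measure 117 mm over their backs; the gripper's body (75 mm by 190 mm) begins 51 mm behind the grasp point.
Start: joints at [-1.458, 0.527, 1.433, -0, 1.181, -0.178], TCP at [0.18, -0.599, 0.223] pointing down, gripper open.
Joint ranges: [-3.08, 3.08], [-0.75, 2.2], [0.22, 2.44], [-1.43, 4.57], [0, 2.65], [-2.85, 2.85]. Speed limits (rad/s): [2.79, 2.79, 3.14, 3.14, 3.14, 3.14].

INTERFACE

Orientations are given as a unit quaternion [x, y, z, w].
In Python, from rig import robot gives the robot as it stands.
- The arm moves only by the tool arm_command, never from a script. Its argument "targets" is a list of rows, each a list of 5 numbers: the shift along the tool's x, y, z in cm, then the turn about the tool's z in rad, then the finger opening in cm, from 0 to 8.7. In form: [[dx, dy, dz, spin, hand], ...]. A call has 1 to 5 rows; each row is the pose to reach, as a shift and turn from the pose commanded when the call began, along the tool's axes at that moment; what a row does not reach only later rows make up. A row lasts 1/8 s, in which the tool goes at most 62.5 mm and 10.7 degrees, less where a joint would pass 70% of its speed; a pose out of reach is approached as far as the arm can. A call with a gripper value outside its range is refused whole. The fingers move at their own pace and stop on an object; "newtons" is the grip in N (left out, the last holds). Time passes only in rows, so rows that repeat a pose let the fingers close. It gives the time, the measured TCP pose, the force and the opening at its end, in the units of the state.
- robot.get_obs(): the state, without advancing time (a new reading comes with each control period).
- robot.camera(name): name is "scene" or "top" or "wrist"; returns (picture, depth): 420x560x3 uint8, red, green, blue; 420x560 float32, m along the optical axis (not along the pixel's ray), 0 where there is no reading.
- robot.camera_model(name): a dict with "mtx" (3x3 intrinsics, pixels), "extrinsics" (4x4, takes a point from world to camera coordinates). Camera axes: x right, y up, looking along -z (the intrinsics and any distortion apply to the point x, -y, -z); pixel columns grow to the right and rows downward; lengths in m; the calibration is good to about 2 mm. A picture is of the moment at which its call begins: read the wrist's pose just before it. camera_model takes no time and is no camera call; for the wrist camera it gives the pose at the moment of the call.
- robot.hand_in(): hands the job in, once; it reports no verdict.
The state is a dict: "time": time; "q": joint angles; "joint_velocities": joint speeds; "joint_torque": joint torques, N m; "position": TCP position; "tool_rot": TCP orientation; "ft_force": force on the tool from outside, world axes, zero at the start; "moment": the same for the moment, N m; "grip_width": finger opening in m.
Only numpy, scipy, OpenCV 4.12 (cv2) and the standard library are available. Lean on these libraries where they do the work, as an engineer would, in place of code of your own. Each camera call takes 0.05 s, during which the arm holds its last target.

TASK

Without lifting it, slide the white comparison-stone plate along the blue jig bed into the corner formed by the brass stops, until it sits flush against all three, and take the fingers off it. Then grip it across the middle of its length, lift it straight up and lay it flat on the light pad, inside the four corner brackets, either way round. Leave the mouse, tweezers, loupe and caliper where they are.

Things in the scene. Friction and masses are not known exactly. Their poses are not given: they have to be found in the camera images.
- plate: the white comparison-stone plate (loose, about 130 g), a flat bar 50 mm (its x) by 120 mm (its y, long axis) by 12 mm (z), with five coloured stones in a row along the top (they stand 4 mm proud at most). Origin at the centre of its underside. It starts askew on the jig bed, 25 to 50 mm short of the stops
- plate_center (a point): the centre of that plate, 6 mm above its underside; x across its 50 mm width, y along its 120 mm length, z up. Grip it from above across the 50 mm width
- jig_home (a point): where the plate's centre lies when the plate is home in the jig's corner, 6 mm above the blue bed (axes of the jig). Home is: long axis along y, its +x long side against the two side stops and its +y end against the end stop, pushed to +x and +y as far as it goes. The -x and -y sides of the bed are open
- jig_bed (a point): centre of the top of the blue jig bed, 10 mm above the desk; same axes as the home point, which lies 15 mm to +x and +y of it. The bed is fixed, flat, 170 mm (x) by 200 mm (y)
- side_stops (a point): on the bed, midway between the two brass side stops, on their inner faces, 25 mm to +x of the home point. Each stop is 10 mm high, 22 mm long (y), 14 mm thick (x), centred 44 mm to either side along y; 66 mm is free between them for a finger
- end_stop (a point): on the bed, at the middle of the inner face of the one brass end stop, 60 mm to +y of the home point. The stop is 10 mm high, 22 mm wide (x), 14 mm thick (y)
- pad_seat (a point): where the plate's centre lies when it rests on the light pad, 6 mm above the pad's top; the plate's long axis then lies along this y. The pad is fixed, black with a white panel, 100 mm (x) by 160 mm (y), its top 14 mm above the desk, this point over its centre
- pad_top (a point): centre of the pad's top, same axes. Four aluminium corner brackets, 4 mm thick and 5 mm high, enclose 56 mm (x) by 126 mm (y) round it, so the plate has 3 mm of play on each side; between the brackets the long sides are open for 86 mm, for the fingers
- mouse: blue mouse, 54 x 98 x 38 mm, loose bystander; origin at the centre of its underside
- tweezers: steel tweezers, 13 x 162 x 10 mm, lying along their y, loose bystander; origin at the centre of the underside
- loupe: folding loupe, 27 x 44 x 14 mm, loose bystander; origin at the centre of its underside
- caliper: vernier caliper, 64 x 206 x 8 mm, lying along its y, loose bystander; origin at the centre of its underside
Things that resemble listed ones, but are neither listed nor needed, are in the scene too. There is more than one size of the plate; the one meant has the size given above.

How it is judged:
By the outcome, as a careful person would: the job done as asked, in the order asked, and still so for the second after the job is handed in, with the robot touching nothing.
It also fails if it takes over 72 s, if anything falls off the work surface, if the arm or the gripper's body presses on something with over 40 N, if the wrist force passes 120 N, or if a joint passes its speed limit or range.

## Working session

There is one attempt and no reset: what is moved stays moved. The work goes in short steps, Python scripts to look and compute and a tool call to move; the robot and the scene stay as the last step left them, time stands still between calls to the robot, and variables do not carry over. Pictures are saved under pics/ and viewed, and the job is handed in when it is done.

Besides the shell and the picture viewer there is one more tool, called by a JSON object that holds its "name" and its "arguments", one argument or row to a line. arm_command: Moves the arm, as the interface text tells. Its arguments: {"type":"object","properties":{"targets":{"type":"array","items":{"type":"array","items":{"type":"number"}}},"newtons":{"type":"number"}},"required":["targets"]}

```bash
ls; mkdir -p pics; python3 - <<'E'
from rig import robot
import cv2,numpy as np
print(robot.get_obs())
for n in ["scene","top"]:
    im,d=robot.camera(n); m=robot.camera_model(n)
    print(n,m)
    cv2.imwrite(f"pics/{n}0.png",im[:,:,::-1]); np.savez(f"{n}0.npz",im=im,d=d,**{k:v for k,v in m.items()})
E
```

```text
pics
{'time': 0.0, 'q': array([-1.45744646e+00,  5.28487458e-01,  1.43390291e+00, -1.97494389e-05,
        1.18139895e+00, -1.78533032e-01]), 'joint_velocities': array([-5.20331462e-04, -6.71425236e-04, -6.50018097e-04,  2.30485345e-04,
       -6.84464062e-05, -4.80706552e-04]), 'joint_torque': array([ 3.57149020e-04, -4.40044284e+01, -1.76591420e+01,  6.30803942e-02,
        5.82025596e-02, -1.71801908e-04]), 'position': array([ 0.1797658 , -0.5978198 ,  0.22155837]), 'tool_rot': array([ 9.89368292e-01,  1.45427564e-01,  2.66635540e-05, -1.09804677e-03]), 'ft_force': array([-0.18893268,  0.54372811, -1.05689016]), 'moment': array([ 0.00460644,  0.01047826, -0.01266925]), 'grip_width': 0.0871974339447655}
scene {'mtx': array([[412.46098957,   0.        , 280.22263763],
       [  0.        , 412.46098957, 209.58738438],
       [  0.        ,   0.        ,   1.        ]]), 'extrinsics': array([[-0.92182666, -0.38756266, -0.00554958,  0.45660259],
       [ 0.29327682, -0.70678394,  0.64377416, -0.31866111],
       [-0.25342518,  0.59182062,  0.76519542, -0.6758148 ],
       [ 0.        ,  0.        ,  0.        ,  1.        ]])}
top {'mtx': array([[471.75624057,   0.        , 272.33562369],
       [  0.        , 471.75624057, 201.3933973 ],
       [  0.        ,   0.        ,   1.        ]]), 'extrinsics': array([[-0.01634421, -0.99986165, -0.003091  , -0.15532312],
       [ 0.99831512, -0.01649091,  0.0556324 , -0.57441911],
       [-0.05567568, -0.00217653,  0.99844653, -1.27300826],
       [ 0.        ,  0.        ,  0.        ,  1.        ]])}
```

View pics/scene0.png

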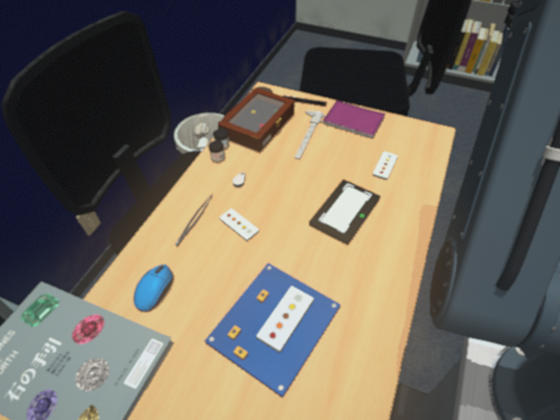

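View pics/top0.png

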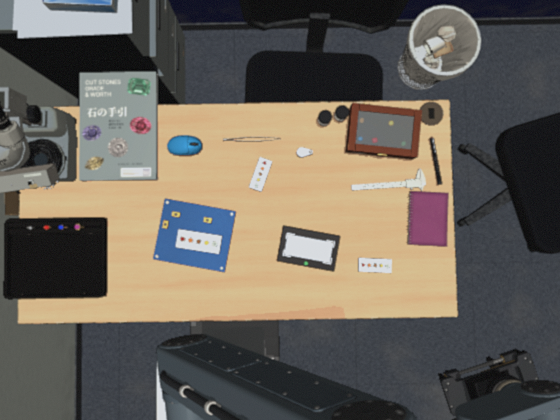

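The top view shows white plates at (200,242) on the blue bed, (260,173) on the desk and (375,265) on the desk. The last two are shorter and off the bed, so the one on the bed is the candidate. The stops are at (177,214), (207,220) and (165,224), and the pad is at (308,248). I'll take coarse measurements next.

```bash
cat > h.py <<'E'
import cv2,numpy as np
from scipy.spatial.transform import Rotation as R
def ray(m,px):
    px=np.atleast_2d(px).astype(float);K=np.asarray(m["mtx"]);E=np.asarray(m["extrinsics"])
    d=np.c_[(px[:,0]-K[0,2])/K[0,0],-(px[:,1]-K[1,2])/K[1,1],-np.ones(len(px))]
    Rw=E[:3,:3];o=-Rw.T@E[:3,3];return o,d@Rw
def plane(m,px,z):
    o,d=ray(m,px);t=(z-o[2])/d[:,2];return o+d*t[:,None]
def dpt(m,px,dep):
    o,d=ray(m,px);return o+d*np.atleast_1d(dep)[:,None]
def proj(m,P):
    P=np.atleast_2d(P);E=np.asarray(m["extrinsics"]);c=P@E[:3,:3].T+E[:3,3];K=np.asarray(m["mtx"])
    return np.c_[K[0,2]+K[0,0]*c[:,0]/-c[:,2],K[1,2]-K[1,1]*c[:,1]/-c[:,2]]
def tri(m1,p1,m2,p2):
    o1,d1=ray(m1,p1);o2,d2=ray(m2,p2);d1=d1[0];d2=d2[0]
    s=np.linalg.lstsq(np.c_[d1,-d2],o2-o1,rcond=None)[0];a=o1+s[0]*d1;b=o2+s[1]*d2
    return (a+b)/2,np.linalg.norm(a-b)
def totool(obs,P):
    return R.from_quat(obs["tool_rot"]).inv().apply(np.asarray(P)-obs["position"])*100
def big(mask,n=5,amin=30):
    c,_=cv2.findContours(mask.astype(np.uint8),cv2.RETR_EXTERNAL,cv2.CHAIN_APPROX_NONE)
    return sorted([x for x in c if cv2.contourArea(x)>amin],key=cv2.contourArea,reverse=True)[:n]
E
python3 - <<'E'
from h import *
for n in ["top","scene"]:
    m=np.load(n+"0.npz");hsv=cv2.cvtColor(m["im"],cv2.COLOR_RGB2HSV);H,S,V=cv2.split(hsv)
    blue=(H>100)&(H<125)&(S>140)&(V>60); wh=(S<50)&(V>200)
    for nm,mk,z in [("blue",blue,.01),("white",wh,.022)]:
        for c in big(mk,7,80):
            r=cv2.minAreaRect(c);b=cv2.boxPoints(r);w=plane(m,b,z);ct=plane(m,[r[0]],z)[0]
            u,v=map(int,r[0])
            if not -0.7<ct[1]<0.6 or not .2<ct[0]<1: continue
            e=w[1]-w[0];f=w[2]-w[1]
            print(n,nm,np.round(r[0]),ct.round(3),np.linalg.norm(e).round(3),np.linalg.norm(f).round(3),np.degrees(np.arctan2(e[1],e[0])).round(1),"depthpt",dpt(m,[r[0]],m["d"][v,u]).round(3))
E
python3 - <<'E'
import cv2
im=cv2.imread('pics/top0.png')[190:290,140:400];cv2.imwrite('pics/crop0.png',cv2.resize(im,None,fx=3,fy=3,interpolation=cv2.INTER_CUBIC))
E
```

```text
top blue [194. 235.] [0.484 0.051 0.01 ] 0.163 0.194 -10.5 depthpt [[0.484 0.049 0.02 ]]
top blue [184. 145.] [0.732 0.077 0.01 ] 0.089 0.05 -91.0 depthpt [[0.728 0.072 0.035]]
top white [308. 248.] [ 0.443 -0.259  0.022] 0.061 0.129 -11.8 depthpt [[ 0.443 -0.26   0.015]]
top white [198. 241.] [0.467 0.038 0.022] 0.048 0.118 -9.3 depthpt [[0.467 0.037 0.026]]
top white [375. 265.] [ 0.396 -0.439  0.022] 0.038 0.088 -4.1 depthpt [[ 0.395 -0.441  0.01 ]]
top white [260. 174.] [ 0.648 -0.133  0.022] 0.09 0.037 -20.4 depthpt [[ 0.649 -0.133  0.013]]
top white [389. 186.] [ 0.608 -0.483  0.022] 0.201 0.051 -79.3 depthpt [[ 0.609 -0.488  0.003]]
top white [136. 172.] [0.658 0.208 0.022] 0.079 0.022 -91.0 depthpt [[0.658 0.208 0.02 ]]
scene blue [150. 286.] [0.739 0.078 0.01 ] 0.1 0.053 -84.3 depthpt [[0.727 0.086 0.032]]
scene blue [266. 351.] [0.477 0.107 0.01 ] 0.076 0.087 -103.5 depthpt [[0.477 0.107 0.009]]
scene white [285. 317.] [0.469 0.04  0.022] 0.123 0.054 -98.3 depthpt [[0.469 0.042 0.025]]
scene white [345. 207.] [ 0.446 -0.253  0.022] 0.14 0.069 -98.8 depthpt [[ 0.447 -0.259  0.015]]
scene white [143. 363.] [0.659 0.211 0.022] 0.085 0.026 -89.1 depthpt [[0.662 0.21  0.016]]
scene white [239. 223.] [ 0.645 -0.122  0.022] 0.039 0.096 -94.7 depthpt [[ 0.65  -0.131  0.009]]
scene white [385. 164.] [ 0.395 -0.425  0.022] 0.095 0.04 -92.4 depthpt [[ 0.396 -0.436  0.012]]
```

View pics/crop0.png

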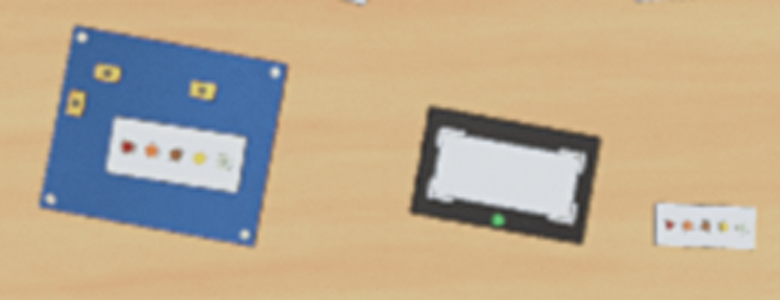

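The crop confirms the choice: the 118 x 48 mm plate on the bed is the only full-size one, and the other two measure about 90 x 38 mm. Next I'll see where the wrist camera sits and plan a look from above the jig.

```bash
python3 - <<'E'
from h import *
from rig import robot
o=robot.get_obs();m=robot.camera_model("wrist");E=m["extrinsics"]
Rt=R.from_quat(o["tool_rot"]).as_matrix()
print("cam in tool",Rt.T@(-E[:3,:3].T@E[:3,3]-o["position"]),"look",Rt.T@(-E[2,:3]),"fx",m["mtx"][0,0])
print(Rt.round(3)); print(totool(o,[0.42,0.03,0.30]))
E
```

```text
cam in tool [ 0.07468332 -0.00076434 -0.16245486] look [-2.75468319e-01  6.84331525e-04  9.61309907e-01] fx 347.4306649718187
[[ 0.958  0.288 -0.   ]
 [ 0.288 -0.958  0.002]
 [ 0.    -0.002 -1.   ]]
[ 41.07264415 -53.24303708  -7.7159852 ]
```

{"name": "arm_command", "arguments": {
  "targets": [
    [6, -3.6, 0, 0.12, 8.7],
    [12, -7.2, 0.5, 0.24, 8.7],
    [18, -10.8, 1, 0.36, 8.7],
    [24, -14.4, 1.5, 0.475, 8.7],
    [29, -17.8, 2, 0.475, 8.7]
  ]
}}

```text
time: 0.72
position: [0.3891, -0.3648, 0.2045]
tool_rot: [0.996, -0.092, 0.0, -0.0]
ft_force: [-0.1, -0.8, -0.8]
grip_width: 0.0871
```

```bash
python3 - <<'E'
from h import *
from rig import robot
o=robot.get_obs();print(o["time"],o["position"],totool(o,[0.48,-.265,.2]),R.from_quat(o["tool_rot"]).as_matrix().round(3)[:,0])
E
```

```text
0.725 [ 0.3891291  -0.36483208  0.20448265] [  7.10361316 -11.47939524   0.45028159] [ 0.983 -0.183  0.   ]
```

{"name": "arm_command", "arguments": {
  "targets": [
    [3, -4.6, 0, 0, 8.7],
    [5.7, -9, 0, 0, 8.7],
    [5.7, -9, 0, 0, 8.7],
    [5.7, -9, 0, 0, 8.7]
  ]
}}

```text
time: 1.23
position: [0.4602, -0.2883, 0.2045]
tool_rot: [0.996, -0.091, -0.0, 0.0]
ft_force: [-0.1, 0.6, 0.7]
grip_width: 0.0871
```

```bash
cat > snap.py <<'E'
import sys
from h import *
from rig import robot
n=sys.argv[1];o=robot.get_obs();m=robot.camera_model("wrist");im,d=robot.camera("wrist")
cv2.imwrite(f"pics/{n}.png",im[:,:,::-1]);np.savez(n+".npz",im=im,d=d,pos=o["position"],rot=o["tool_rot"],**m)
print(o["time"],o["position"].round(4),R.from_quat(o["tool_rot"]).as_euler('ZYX',degrees=True).round(2),"v",np.abs(o["joint_velocities"]).max().round(4))
E
python3 snap.py pad1
```

```text
1.225 [ 0.4602 -0.2883  0.2045] [-1.0450e+01  4.0000e-02  1.7999e+02] v 0.0311
```

View pics/pad1.png

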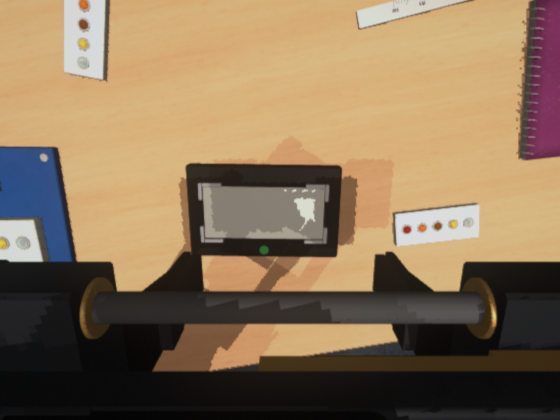

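The wrist view shows the pad at (265,210) with its four brackets and the green LED at (264,250). One of the smaller plates is at (437,224). I'll take a second, lower view for height.

{"name": "arm_command", "arguments": {
  "targets": [
    [3, -2, 5, 0, 8.7],
    [3, -2, 5, 0, 8.7],
    [3, -2, 5, 0, 8.7]
  ]
}}

```text
time: 1.65
position: [0.4928, -0.2753, 0.155]
tool_rot: [0.996, -0.092, -0.0, 0.0]
ft_force: [-0.3, -0.1, 0.3]
grip_width: 0.0869
```

```bash
python3 snap.py pad2
```

```text
1.65 [ 0.4928 -0.2753  0.155 ] [-1.0580e+01  3.0000e-02  1.7999e+02] v 0.0355
```

View pics/pad2.png

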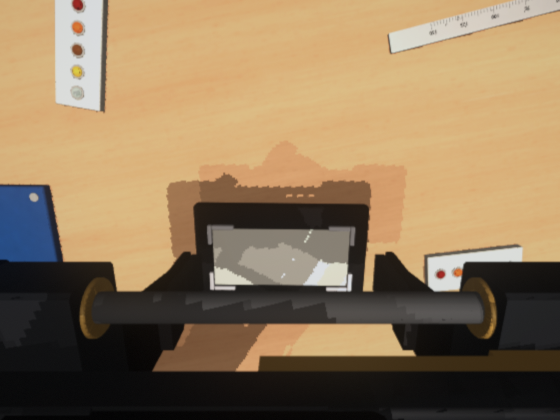

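The gripper now hides the lower pad edge, where the brackets are at about (220,285) and (345,285). Backing off along -x will clear it.

{"name": "arm_command", "arguments": {
  "targets": [
    [-6, 0, 0, 0, 8.7],
    [-7, 0, 0, 0, 8.7],
    [-7, 0, 0, 0, 8.7]
  ]
}}

```text
time: 2.08
position: [0.4246, -0.2626, 0.1565]
tool_rot: [0.996, -0.093, 0.001, 0.001]
ft_force: [0.7, -0.4, 0.2]
grip_width: 0.087
```

```bash
python3 snap.py pad3
```

```text
2.075 [ 0.4246 -0.2626  0.1565] [-10.62  -0.18 179.88] v 0.0533
```

View pics/pad3.png

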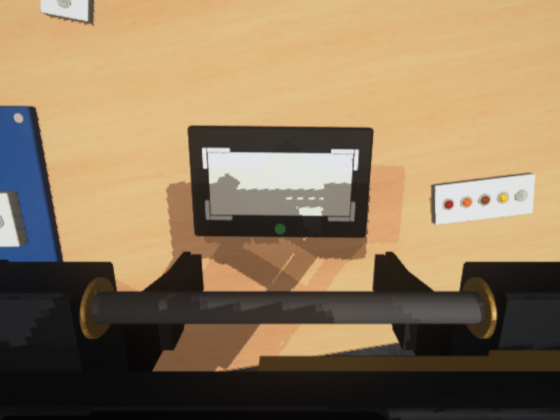

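```bash
python3 - <<'E'
from h import *
res={}
for n in ["pad1","pad3"]:
    m=np.load(n+".npz");V=cv2.cvtColor(m["im"],cv2.COLOR_RGB2HSV)[:,:,2].copy()
    V[255:]=255; V[:, :150]=255; V[:,390:]=255
    blk=(V<60).astype(np.uint8)
    c=big(blk,1)[0]; r=cv2.minAreaRect(c)
    ap=cv2.approxPolyDP(cv2.convexHull(c),6,True)[:,0]
    fill=np.zeros_like(blk);cv2.drawContours(fill,[c],-1,1,-1)
    inn=((fill==1)&(V>85)).astype(np.uint8)
    inn=cv2.morphologyEx(inn,cv2.MORPH_OPEN,np.ones((2,2)))
    # drop LED: keep components
    k,lab,st,ce=cv2.connectedComponentsWithStats(inn)
    inn=np.isin(lab,[i for i in range(1,k) if st[i,4]>60 and st[i,4]!=0 and not (st[i,2]<16 and abs(ce[i,0]-272)<20)]).astype(np.uint8)
    pts=np.argwhere(inn)[:,::-1].astype(np.float32)
    r2=cv2.minAreaRect(pts)
    for nm,rr,z in [("pad",r,.014),("brk",r2,.019)]:
        b=cv2.boxPoints(rr);w=plane(m,b,z);e=w[1]-w[0];f=w[2]-w[1]
        print(n,nm,np.round(rr[0],1),"ctr",w.mean(0).round(4),np.linalg.norm(e).round(4),np.linalg.norm(f).round(4),np.degrees(np.arctan2(e[1],e[0])).round(2),np.degrees(np.arctan2(f[1],f[0])).round(2))
        res[n,nm]=rr[0]
    print(ap.tolist())
    u,v=map(int,r[0]);print("depth z",[dpt(m,[[u+a,v+b]],m["d"][v+b,u+a])[0].round(4) for a,b in [(0,0),(-40,0),(40,0)]])
m1=np.load("pad1.npz");m3=np.load("pad3.npz")
for nm in ["pad","brk"]: print(nm,tri(m1,[res["pad1",nm]],m3,[res["pad3",nm]]))
E
```

```text
pad1 pad [261.1 209.8] ctr [ 0.4449 -0.2572  0.014 ] 0.0984 0.1592 -15.9 -101.17
pad1 brk [263.8 214. ] ctr [ 0.4422 -0.2598  0.019 ] 0.064 0.132 -15.06 -101.07
[[187, 166], [339, 167], [335, 254], [182, 254]]
depth z [array([ 0.5335, -0.3013,  0.3669]), array([ 0.4553, -0.2163,  0.0141]), array([ 0.4402, -0.2988,  0.0149])]
pad3 pad [280.  181.5] ctr [ 0.4438 -0.2595  0.014 ] 0.1548 0.0982 -100.65 173.08
pad3 brk [280.7 184.5] ctr [ 0.4431 -0.2601  0.019 ] 0.064 0.1344 -14.96 -101.13
[[189, 128], [371, 129], [364, 235], [196, 234]]
depth z [array([ 0.4465, -0.26  ,  0.0151]), array([ 0.4528, -0.225 ,  0.0139]), array([ 0.4399, -0.2947,  0.0149])]
pad (array([ 0.44831465, -0.25950694,  0.02389883]), np.float64(0.002258185913639234))
brk (array([ 0.44538079, -0.26077238,  0.02765934]), np.float64(0.00038360310448975137))
```

The pad centre comes out at (0.443, -0.260) and the bracket outer size at 64 x 134 mm, which agrees with the text. Its long axis is at yaw of about -11°. The depth image puts the top at z of about 0.0145. On to the jig.

{"name": "arm_command", "arguments": {
  "targets": [
    [-0.6, -6, -1, 0, 8.7],
    [-1.3, -12, -2, 0, 8.7],
    [-2, -18, -3, 0, 8.7],
    [-2.6, -24, -4, 0, 8.7],
    [-3.3, -30, -4.5, 0, 8.7]
  ]
}}

```text
time: 2.75
position: [0.4498, 0.0413, 0.2014]
tool_rot: [0.996, -0.092, 0.003, 0.0]
ft_force: [0.9, -1.1, 0.7]
grip_width: 0.0871
```

{"name": "arm_command", "arguments": {
  "targets": [
    [0, -1, 0, 0, 8.7],
    [0, -1, 0, 0, 8.7]
  ]
}}

```text
time: 3.0
position: [0.4503, 0.0497, 0.2003]
tool_rot: [0.996, -0.09, 0.001, 0.0]
ft_force: [0.1, -0.5, -0.3]
grip_width: 0.0871
```

```bash
python3 snap.py jig1
```

```text
3.0 [0.4503 0.0497 0.2003] [-1.0360e+01 -1.4000e-01  1.7998e+02] v 0.046
```

View pics/jig1.png

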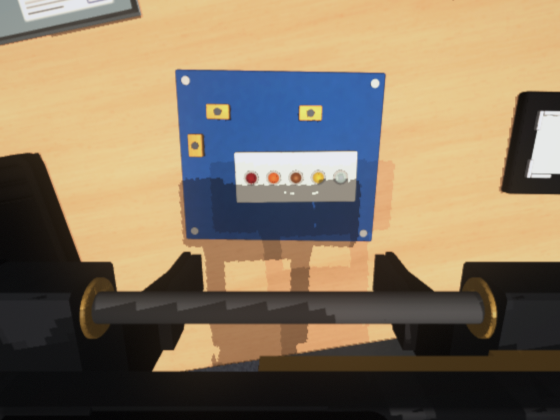

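The jig is centred. The side stops are at (218,112) and (311,113), the end stop at (196,145), and the plate spans (235,152) to (357,202). I'll shift and take a second view for triangulation.

{"name": "arm_command", "arguments": {
  "targets": [
    [1, 4, 3, 0, 8.7],
    [1, 4, 3, 0, 8.7],
    [1, 4, 3, 0, 8.7]
  ]
}}

```text
time: 3.42
position: [0.4514, 0.0071, 0.1697]
tool_rot: [0.996, -0.093, -0.0, -0.0]
ft_force: [-0.4, 0.8, -0.4]
grip_width: 0.087
```

```bash
python3 snap.py jig2; cat > jig.py <<'E'
from h import *
import sys
def fit(m,c,z):
    w=plane(m,c[:,0],z); r=cv2.minAreaRect((w[:,:2]*1000).astype(np.float32))
    b=cv2.boxPoints(r)/1000; e=b[1]-b[0];f=b[2]-b[1]
    L=e if np.linalg.norm(e)>np.linalg.norm(f) else f
    a=np.degrees(np.arctan2(L[1],L[0]))%180-90
    return np.array(r[0])/1000,sorted([np.linalg.norm(e),np.linalg.norm(f)]),a
def masks(m,rmax=255):
    H,S,V=[x.astype(int) for x in cv2.split(cv2.cvtColor(m["im"],cv2.COLOR_RGB2HSV))]
    roi=np.zeros(H.shape,bool)
    blue=(H>100)&(H<125)&(S>120)&(V>40); blue[rmax:]=0
    c=big(blue,1)[0];h=cv2.convexHull(c);f=np.zeros(H.shape,np.uint8);cv2.drawContours(f,[h],-1,1,-1)
    f=cv2.erode(f,np.ones((5,5)))
    brass=(H>12)&(H<32)&(S>120)&(V>60)&(f>0)
    nb=(~((H>95)&(H<130)&(S>85)))&(f>0)
    return h,brass,nb
if __name__=="__main__":
    res={}
    for n in sys.argv[1:]:
        m=np.load(n+".npz");h,br,nb=masks(m)
        print(n,"bed",fit(m,h,.01))
        cs=big(br,3,60);cs=sorted(cs,key=lambda c:-c[:,0,0].mean())
        for i,c in enumerate(cs):
            r=cv2.minAreaRect(c);res[n,i]=r[0];print("stop",np.round(r[0],1),fit(m,c,.02))
        c=big(nb,1)[0];r=cv2.minAreaRect(c);res[n,'p']=r[0];print("plate",np.round(r[0],1),fit(m,c,.022))
        u,v=map(int,r[0]);print("depth plate",dpt(m,[[u,v+12]],m["d"][v+12,u]),"bed",dpt(m,[[u,v-35]],m["d"][v-35,u]))
    if len(sys.argv)>2:
        a,b=sys.argv[1:3]
        for k in [0,1,2,'p']:
            print(k,tri(np.load(a+".npz"),[res[a,k]],np.load(b+".npz"),[res[b,k]]))
E
python3 jig.py jig1 jig2
```

```text
3.425 [0.4514 0.0071 0.1697] [-1.0680e+01  3.0000e-02 -1.7999e+02] v 0.0265
jig1 bed (array([0.48461584, 0.05187329]), [np.float32(0.16683008), np.float32(0.19699043)], np.float32(-11.285713))
stop [310. 113.] (array([0.52419049, 0.01474703]), [np.float32(0.012688931), np.float32(0.020907108)], np.float32(-10.387474))
stop [217.5 111. ] (array([0.54168085, 0.10011145]), [np.float32(0.01264464), np.float32(0.021624994)], np.float32(-10.390747))
stop [195.4 145. ] (array([0.5148631 , 0.12881528]), [np.float32(0.0140174925), np.float32(0.0209356)], np.float32(79.43349))
plate [295.7 176.3] (array([0.46715363, 0.03874609]), [np.float32(0.05144195), np.float32(0.12088813)], np.float32(-9.792168))
depth plate [[0.45647355 0.04124465 0.02311097]] bed [[0.50065715 0.03312307 0.01052593]]
jig2 bed (array([0.485815  , 0.05170976]), [np.float32(0.16455983), np.float32(0.19721706)], np.float32(-11.165192))
stop [263.5 122.5] (array([0.52440918, 0.01479573]), [np.float32(0.012552238), np.float32(0.020158084)], np.float32(-10.7176285))
stop [163.  121.5] (array([0.54141571, 0.10016675]), [np.float32(0.012528706), np.float32(0.022278437)], np.float32(-10.714722))
stop [140.6 157.5] (array([0.51525336, 0.12847655]), [np.float32(0.0151048675), np.float32(0.02031203)], np.float32(79.27458))
plate [249.4 190.9] (array([0.46746185, 0.03905655]), [np.float32(0.051545445), np.float32(0.12026288)], np.float32(-9.732414))
depth plate [[0.4579622  0.04212771 0.02174267]] bed [[0.49870002 0.03442338 0.00968638]]
0 (array([0.52432978, 0.01474288, 0.01997247]), np.float64(0.00021220618857151186))
1 (array([0.54168523, 0.10064498, 0.01838819]), np.float64(0.0003207343858013119))
2 (array([0.51509214, 0.12944866, 0.01762806]), np.float64(0.0003669718427934733))
p (array([0.46891601, 0.03855945, 0.02800078]), np.float64(0.0005755543108956752))
```

View pics/jig2.png

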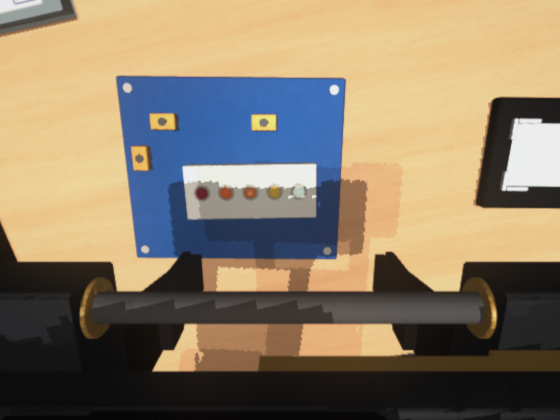

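Both views agree:

- **Jig:** yaw -11.3°, from the line through the side stops.
- **Home:** (0.502, 0.0635), the same by the stops, the bed and the end stop.
- **Plate:** (0.467, 0.039) with yaw -9.8°, about 29 mm short in jig x and 31 mm short in jig y. Its measured size is 51 x 120 mm, which matches.

I'll push first with two spread fingertips on the -x long side.

{"name": "arm_command", "arguments": {
  "targets": [
    [-2, -2, 4, 0.01, 6],
    [-3.6, -3.5, 8, 0.01, 6],
    [-3.6, -3.5, 12, 0.01, 6],
    [-3.6, -3.5, 12, 0.01, 6]
  ]
}}

```text
time: 3.98
position: [0.4209, 0.0499, 0.0484]
tool_rot: [0.995, -0.096, -0.003, -0.0]
ft_force: [-0.3, -0.4, 0.7]
grip_width: 0.0617
```

```bash
python3 snap.py j3;cat >> h.py <<'E'
def injig(P,home=(.502,.0635),yaw=-11.3):
    a=np.radians(yaw);c,s=np.cos(a),np.sin(a);d=np.asarray(P)[:2]-home
    return np.array([c*d[0]+s*d[1],-s*d[0]+c*d[1]])*1000
E
cat > st.py <<'E'
from h import *
from rig import robot
o=robot.get_obs();print(o["time"],"jig mm",injig(o["position"]).round(1),"z",o["position"][2].round(4),"yaw",R.from_quat(o["tool_rot"]).as_euler('ZYX',degrees=True)[0].round(2),"F",o["ft_force"].round(1),"w",o["grip_width"].round(4))
E
python3 st.py
```

```text
3.975 [0.4209 0.0499 0.0484] [-11.03   0.29 179.99] v 0.0722Traceback (most recent call last):
  File "st.py", line 3, in <module>
    o=robot.get_obs();print(o["time"],"jig mm",injig(o["position"]).round(1),"z",o["position"][2].round(4),"yaw",R.from_quat(o["tool_rot"]).as_euler('ZYX',degrees=True)[0].round(2),"F",o["ft_force"].round(1),"w",o["grip_width"].round(4))
                                                                                                                                                                                                                    ^^^^^^^^^^^^^^^^^^^^^
AttributeError: 'float' object has no attribute 'round'
```

View pics/j3.png

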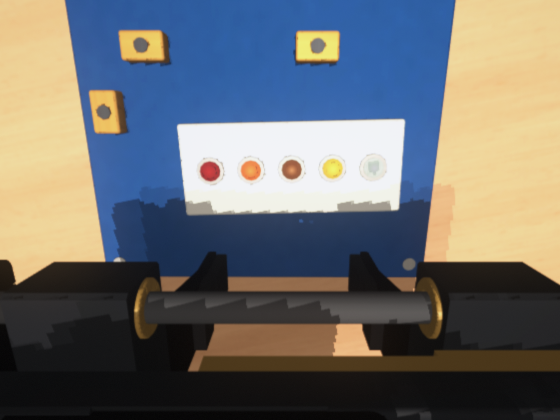

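The close view shows the plate at (180–405, 120–215) ahead of the open fingers, with clear bed behind it. Lowering now.

{"name": "arm_command", "arguments": {
  "targets": [
    [0, 0, 2.5, 0, 6],
    [0, 0, 3.4, 0, 6],
    [0, 0, 3.4, 0, 6]
  ]
}}

```text
time: 4.4
position: [0.423, 0.0492, 0.0166]
tool_rot: [0.995, -0.097, 0.001, 0.0]
ft_force: [0.1, 0.3, -0.2]
grip_width: 0.0601
```

```bash
sed -i 's/o\["grip_width"\].round(4)/round(o["grip_width"],4)/; s/o\["position"\]\[2\].round(4)/round(float(o["position"][2]),4)/' st.py; python3 st.py
```

```text
4.4 jig mm [-74.6 -29.5] z 0.0166 yaw -11.08 F [ 0.1  0.3 -0.2] w 0.0601
```

{"name": "arm_command", "arguments": {
  "targets": [
    [0.6, 0, 0.25, 0, 6],
    [1.2, 0, 0.25, 0, 6],
    [1.8, 0, 0.25, 0, 6],
    [2.4, 0, 0.25, 0, 6],
    [3, 0, 0.25, 0, 6]
  ]
}}

```text
time: 5.03
position: [0.4519, 0.0436, 0.0133]
tool_rot: [0.995, -0.096, -0.0, -0.0]
ft_force: [-1.3, -0.4, 1.4]
grip_width: 0.0601
```

```bash
python3 st.py; python3 snap.py j4
```

```text
5.025 jig mm [-45.2 -29.4] z 0.0133 yaw -11.07 F [-1.3 -0.4  1.4] w 0.0601
5.025 [0.4519 0.0436 0.0133] [-1.107e+01  3.000e-02  1.800e+02] v 0.1181
```

View pics/j4.png

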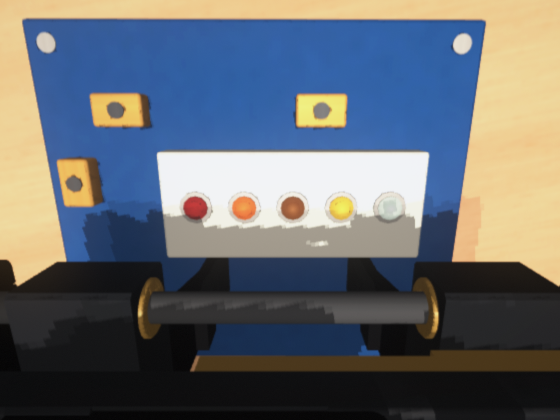

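The plate is being pushed squarely. Its top edge is at row 152 and the stops' faces at about row 127, so around 10 mm remains.

{"name": "arm_command", "arguments": {
  "targets": [
    [0.4, 0, 0, 0, 6],
    [0.7, 0, 0, 0, 6],
    [0.9, 0, 0, 0, 6],
    [1.0, 0, 0, 0, 6],
    [1.1, 0, 0, 0, 6]
  ]
}}

```text
time: 5.7
position: [0.4616, 0.0416, 0.0133]
tool_rot: [0.995, -0.096, -0.001, -0.0]
ft_force: [-3.2, 1.2, 2.3]
grip_width: 0.0601
```

```bash
python3 st.py
```

```text
5.7 jig mm [-35.3 -29.4] z 0.0133 yaw -11.07 F [-3.2  1.2  2.3] w 0.0601
```

{"name": "arm_command", "arguments": {
  "targets": [
    [0.1, 0, 0, 0, 6],
    [0.2, 0, 0, 0, 6],
    [0.2, 0, 0, 0, 6]
  ]
}}

```text
time: 6.08
position: [0.4616, 0.0416, 0.0132]
tool_rot: [0.995, -0.096, -0.003, -0.0]
ft_force: [-5.5, 1.0, 4.9]
grip_width: 0.0601
```

```bash
python3 st.py; python3 snap.py j5
```

```text
6.075 jig mm [-35.3 -29.4] z 0.0132 yaw -11.06 F [-5.5  1.   4.9] w 0.0601
6.075 [0.4616 0.0416 0.0132] [-11.06   0.33 179.99] v 0.0025
```

View pics/j5.png

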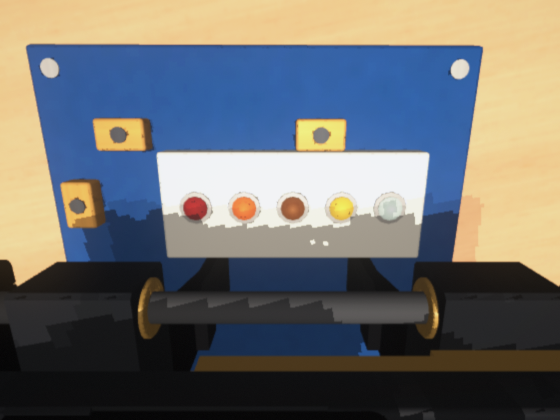

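The plate is against the side stop at (321,150) with a steady 5 N and no further motion, and its edge is parallel to the stops. Next I'll back off, lift clear and go round to the -y end with closed fingers.

{"name": "arm_command", "arguments": {
  "targets": [
    [-0.8, 0, 0, 0, 6],
    [-1.2, 0, -3, 0, 4],
    [-1, 2, -5, 0, 0],
    [2, 6, -5, 0, 0],
    [3.7, 9, -5, 0, 0]
  ]
}}

```text
time: 6.75
position: [0.4869, -0.0568, 0.0642]
tool_rot: [0.995, -0.096, 0.004, 0.001]
ft_force: [0.3, -0.2, -0.2]
grip_width: 0.0278
```

{"name": "arm_command", "arguments": {
  "targets": [
    [0, 0, 0, 0, 0],
    [0, 0, 0, 0, 0]
  ]
}}

```text
time: 7.0
position: [0.4832, -0.054, 0.0632]
tool_rot: [0.995, -0.097, -0.0, -0.0]
ft_force: [-0.7, -0.2, -0.4]
grip_width: 0.0079
```

```bash
python3 st.py; python3 snap.py j6
```

```text
7.0 jig mm [   4.6 -118.9] z 0.0632 yaw -11.09 F [-0.7 -0.2 -0.4] w 0.0079
7.0 [ 0.4832 -0.054   0.0632] [-1.1090e+01  1.0000e-02 -1.7999e+02] v 0.0185
```

View pics/j6.png

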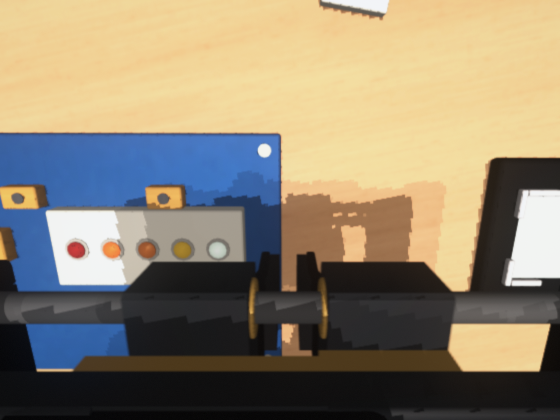

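The plate's -y end is at about (245,245), the closing fingers are at (288,270) clear of it, and the plate still lies on the stop at (166,207).

{"name": "arm_command", "arguments": {
  "targets": [
    [-0.5, 0, 3, 0, 0],
    [-0.5, 0, 4.9, 0, 0],
    [-0.5, 0, 4.9, 0, 0]
  ]
}}

```text
time: 7.42
position: [0.4771, -0.0519, 0.0133]
tool_rot: [0.995, -0.096, -0.002, -0.0]
ft_force: [-0.0, -0.3, -0.5]
grip_width: 0.0003
```

```bash
python3 st.py; python3 snap.py j7
```

```text
7.425 jig mm [  -1.8 -118. ] z 0.0133 yaw -10.98 F [-0.  -0.3 -0.5] w 0.0003
7.425 [ 0.4771 -0.0519  0.0133] [ -10.98    0.21 -179.96] v 0.0326
```

View pics/j7.png

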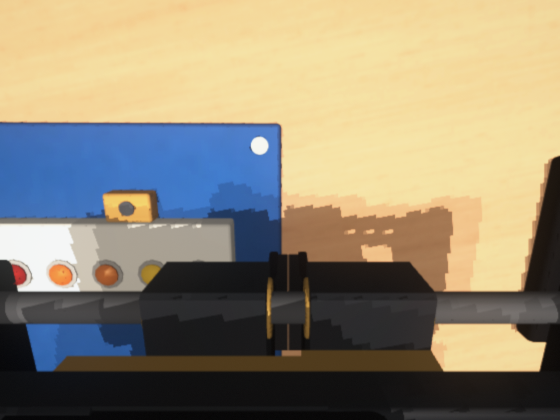

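{"name": "arm_command", "arguments": {
  "targets": [
    [0, -0.8, 0, 0, 0],
    [0, -1.5, 0, 0, 0],
    [0, -2.2, 0, 0, 0],
    [0.02, -2.9, 0, 0, 0],
    [0.02, -3.5, 0, 0, 0]
  ]
}}

```text
time: 8.1
position: [0.4859, -0.0188, 0.0145]
tool_rot: [0.995, -0.096, 0.0, 0.0]
ft_force: [-0.2, -2.0, 1.5]
grip_width: 0.0002
```

```bash
python3 st.py; python3 snap.py j8
```

```text
8.1 jig mm [  0.3 -83.8] z 0.0145 yaw -11.05 F [-0.2 -2.   1.5] w 0.0002
8.1 [ 0.4859 -0.0188  0.0145] [-1.1050e+01 -4.0000e-02  1.7999e+02] v 0.101
```

View pics/j8.png

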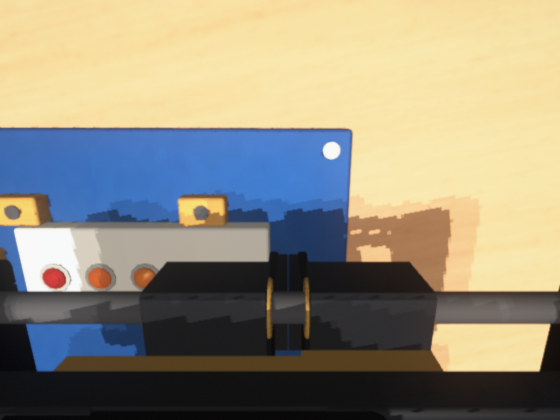

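The plate slid along and now touches both side stops, at (22,222) and (203,222). About 9 mm remains.

{"name": "arm_command", "arguments": {
  "targets": [
    [0, -0.4, 0, 0, 0],
    [0, -0.7, 0, 0, 0],
    [0, -0.85, 0, 0, 0],
    [0, -0.95, 0, 0, 0],
    [0, -1.05, 0, 0, 0]
  ]
}}

```text
time: 8.78
position: [0.4876, -0.0089, 0.0143]
tool_rot: [0.995, -0.097, 0.0, 0.0]
ft_force: [-0.3, -1.0, 1.2]
grip_width: 0.0008
```

```bash
python3 st.py
```

```text
8.775 jig mm [  0.1 -73.8] z 0.0143 yaw -11.08 F [-0.3 -1.   1.2] w 0.0008
```

{"name": "arm_command", "arguments": {
  "targets": [
    [0, -0.1, 0, 0, 0],
    [0, -0.2, 0, 0, 0],
    [0, -0.3, 0, 0, 0],
    [0, -0.3, 0, 0, 0]
  ]
}}

```text
time: 9.28
position: [0.4882, -0.0057, 0.0143]
tool_rot: [0.995, -0.096, 0.0, -0.0]
ft_force: [0.0, -0.7, -0.3]
grip_width: 0.0004
```

```bash
python3 st.py
```

```text
9.275 jig mm [  0.  -70.6] z 0.0143 yaw -11.07 F [ 0.  -0.7 -0.3] w 0.0004
```

{"name": "arm_command", "arguments": {
  "targets": [
    [0, -0.1, 0, 0, 0],
    [0, -0.2, 0, 0, 0],
    [0, -0.3, 0, 0, 0],
    [0, -0.4, 0, 0, 0]
  ]
}}

```text
time: 9.78
position: [0.4886, -0.0035, 0.0143]
tool_rot: [0.995, -0.095, -0.0, 0.001]
ft_force: [-3.5, -14.7, 1.2]
grip_width: 0.0005
```

```bash
python3 st.py; python3 snap.py j9
```

```text
9.775 jig mm [ -0.1 -68.3] z 0.0143 yaw -10.93 F [ -3.5 -14.7   1.2] w 0.0005
9.775 [ 0.4886 -0.0035  0.0143] [-1.0930e+01  3.0000e-02  1.7986e+02] v 0.0207
```

View pics/j9.png

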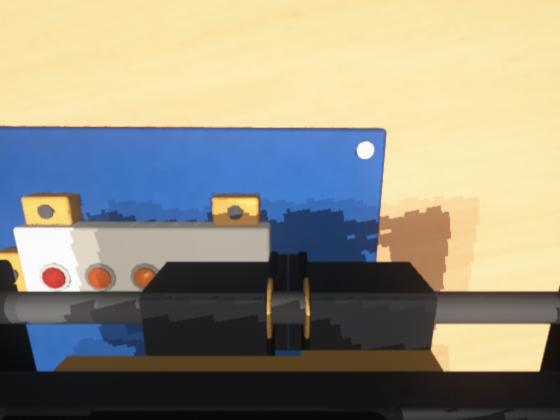

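A 15 N reaction shows it is against the end stop at (8,265). I'll back off and nudge once more against the side stops.

{"name": "arm_command", "arguments": {
  "targets": [
    [0, 1.2, 0, 0, 0],
    [0, 1.5, -3, 0, 0],
    [-2, 0, -6, 0, 3],
    [-5, -5, -6, 0, 6],
    [-5.5, -7, -6, 0, 6]
  ]
}}

```text
time: 10.45
position: [0.4455, 0.0793, 0.0746]
tool_rot: [0.995, -0.096, -0.002, -0.0]
ft_force: [-0.3, -1.5, -0.6]
grip_width: 0.0227
```

{"name": "arm_command", "arguments": {
  "targets": [
    [0, 0, 0, 0, 6],
    [0, 0, 0, 0, 6]
  ]
}}

```text
time: 10.7
position: [0.4489, 0.0769, 0.0742]
tool_rot: [0.995, -0.097, 0.0, -0.0]
ft_force: [0.4, -0.5, -1.3]
grip_width: 0.0425
```

```bash
python3 st.py; python3 snap.py j10; python3 jig.py j10
```

```text
10.7 jig mm [-54.7   2.7] z 0.0742 yaw -11.08 F [ 0.4 -0.5 -1.3] w 0.0425
10.7 [0.4489 0.0769 0.0742] [-1.1080e+01 -3.0000e-02 -1.7999e+02] v 0.0121
j10 bed (array([0.49757452, 0.04962204]), [np.float32(0.14089167), np.float32(0.19743961)], np.float32(-11.144997))
stop [365.5  96.5] (array([0.52474969, 0.01535783]), [np.float32(0.012852792), np.float32(0.021793053)], np.float32(-11.109879))
stop [218.   96.5] (array([0.54152155, 0.10076764]), [np.float32(0.012845892), np.float32(0.021591052)], np.float32(-11.111816))
stop [182.8 150.4] (array([0.51511768, 0.12978528]), [np.float32(0.012796481), np.float32(0.02123145)], np.float32(78.76132))
plate [282. 138.] (array([0.50978479, 0.06940998]), [np.float32(0.063793354), np.float32(0.13328123)], np.float32(-11.107079))
depth plate [[0.50413366 0.06974322 0.02415063]] bed [[0.53118045 0.06452679 0.00899896]]
```

View pics/j10.png

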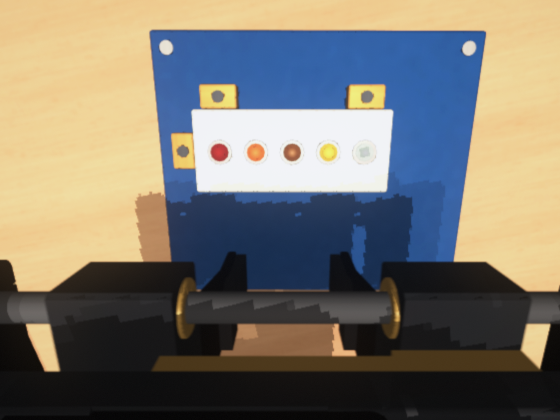

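It looks home against all three stops, at (218,107), (366,107) and (194,150). One light confirming nudge in +x.

{"name": "arm_command", "arguments": {
  "targets": [
    [0, 0, 4, 0, 6],
    [0, 0, 6, 0, 6],
    [0, 0, 6, 0, 6],
    [0.6, 0, 6, 0, 6],
    [1.2, 0, 6, 0, 6]
  ]
}}

```text
time: 11.38
position: [0.4616, 0.0746, 0.0151]
tool_rot: [0.995, -0.097, 0.001, -0.0]
ft_force: [0.7, -0.1, -0.5]
grip_width: 0.0599
```

{"name": "arm_command", "arguments": {
  "targets": [
    [0.3, 0, 0, 0, 6],
    [0.5, 0, 0, 0, 6],
    [0.7, 0, 0, 0, 6],
    [0.9, 0, 0, 0, 6]
  ]
}}

```text
time: 11.88
position: [0.4678, 0.0735, 0.0143]
tool_rot: [0.995, -0.096, -0.001, -0.0]
ft_force: [-3.1, 0.4, 3.1]
grip_width: 0.0602
```

```bash
python3 st.py
```

```text
11.875 jig mm [-35.5   3.1] z 0.0143 yaw -11.07 F [-3.1  0.4  3.1] w 0.0602
```

It stopped at the same x with 3 N, so it is flush. Now retract, rise and check joint room for the 90° turn.

{"name": "arm_command", "arguments": {
  "targets": [
    [-1, 0, 0, 0, 6],
    [-1.5, 0, -3, 0, 7],
    [-1.5, 0, -8, 0, 8.7],
    [0, 0, -12, 0, 8.7],
    [0, 0, -12, 0, 8.7]
  ]
}}

```text
time: 12.5
position: [0.472, 0.0731, 0.1371]
tool_rot: [0.995, -0.096, 0.005, -0.0]
ft_force: [-0.9, -0.4, 0.1]
grip_width: 0.0858
```

```bash
python3 st.py; python3 snap.py j11; python3 - <<'E'
from h import *
from rig import robot
o=robot.get_obs();print(o["q"].round(2))
m=np.load("j11.npz")
im=m["im"][:,:,::-1][60:230,130:430];cv2.imwrite("pics/j11c.png",cv2.resize(im,None,fx=2.5,fy=2.5,interpolation=cv2.INTER_CUBIC))
import jig
h,br,nb=jig.masks(m)
H,S,V=cv2.split(cv2.cvtColor(m["im"],cv2.COLOR_RGB2HSV))
nb=nb&(S<70)&~br; nb=cv2.morphologyEx(nb.astype(np.uint8),cv2.MORPH_OPEN,np.ones((7,7)))
c=big(nb,1)[0];ct,sz,a=jig.fit(m,c,.022);print("plate",ct.round(4),injig(ct),sz,a)
for c in big(br,3,60):
    ct,sz,a=jig.fit(m,c,.02);print("stop",ct.round(4),injig(ct).round(1),sz)
E
```

```text
12.5 jig mm [-31.3   3.5] z 0.1371 yaw -11.07 F [-0.9 -0.4  0.1] w 0.0858
12.5 [0.472  0.0731 0.1371] [ -11.07   -0.52 -179.94] v 0.0722
[-0.08  0.47  1.89 -0.    0.78  1.68]
plate [0.5014 0.0643] [-0.76316442  0.67929545] [np.float32(0.05007326), np.float32(0.12022439)] -11.095207
stop [0.5413 0.1007] [31.3 44.2] [np.float32(0.012996821), np.float32(0.021474887)]
stop [0.5242 0.0153] [ 31.2 -42.9] [np.float32(0.012243175), np.float32(0.021348491)]
stop [0.5152 0.1296] [ 0.  67.5] [np.float32(0.012825538), np.float32(0.021102652)]
```

View pics/j11c.png

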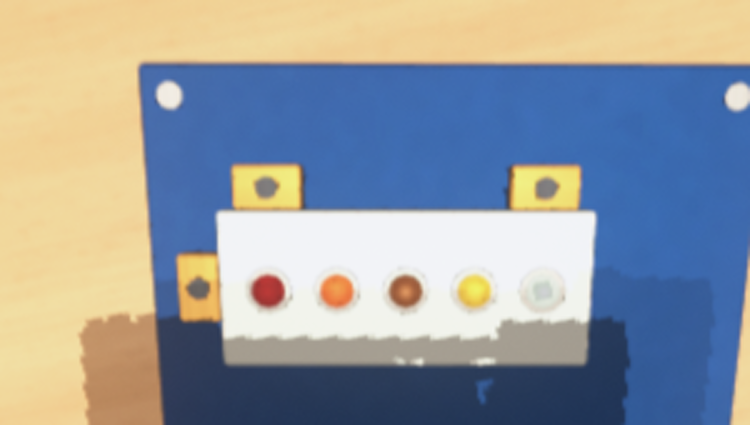

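It is flush on all three stops in the crop, at (267,208), (545,208) and (218,287). The plate measures (0.5014, 0.0643) with yaw -11.1°, and its size is 50.1 x 120.2 mm. Joint 6 requires a spin of -π/2.

{"name": "arm_command", "arguments": {
  "targets": [
    [0, 0, 1, -0.18, 8.7],
    [0, 0, 2, -0.36, 8.7],
    [1, 0, 2, -0.54, 8.7],
    [2, 0, 2, -0.72, 8.7],
    [3, 0.3, 3, -0.9, 8.7]
  ]
}}

```text
time: 13.18
position: [0.4963, 0.0649, 0.1027]
tool_rot: [0.937, 0.349, -0.001, -0.001]
ft_force: [0.1, -0.2, -0.9]
grip_width: 0.0871
```

{"name": "arm_command", "arguments": {
  "targets": [
    [0, 0, 0, -0.18, 8.7],
    [0, 0, 0, -0.36, 8.7],
    [0, 0, 0, -0.54, 8.7],
    [0, 0, 0, -0.67, 8.7],
    [0, 0, 0, -0.67, 8.7]
  ]
}}

```text
time: 13.8
position: [0.4957, 0.0648, 0.1026]
tool_rot: [0.773, 0.635, -0.002, -0.002]
ft_force: [-0.6, 0.9, -0.7]
grip_width: 0.0868
```

```bash
cat >> st.py <<'E'
import sys
if len(sys.argv)>3: print("tool delta cm",totool(o,[float(v) for v in sys.argv[1:4]]).round(2))
E
python3 st.py .5014 .0643 .0125; python3 snap.py j12
```

```text
13.8 jig mm [-6.4  0.1] z 0.1026 yaw 78.8 F [-0.6  0.9 -0.7] w 0.0868
tool delta cm [0.06 0.61 9.01]
13.8 [0.4957 0.0648 0.1026] [ 7.8800e+01  3.0000e-02 -1.7974e+02] v 0.0353
```

View pics/j12.png

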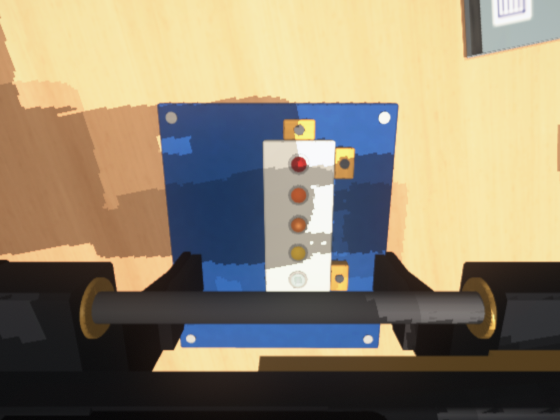

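The plate spans (265–335, 140–292) and is still against its stops. The finger centre needs +0.6 cm in tool y. Descending in two stages.

{"name": "arm_command", "arguments": {
  "targets": [
    [0.06, 0.6, 3, 0, 8.7],
    [0.06, 0.6, 5, 0, 8.7],
    [0.06, 0.6, 6, 0, 8.7],
    [0.06, 0.6, 6, 0, 8.7]
  ]
}}

```text
time: 14.35
position: [0.503, 0.0641, 0.0435]
tool_rot: [0.773, 0.635, -0.001, -0.001]
ft_force: [0.3, -0.2, -0.2]
grip_width: 0.0871
```

```bash
python3 st.py .5014 .0643 .0125
```

```text
14.35 jig mm [0.8 0.8] z 0.0435 yaw 78.84 F [ 0.3 -0.2 -0.2] w 0.0871
tool delta cm [-0.01 -0.15  3.1 ]
```

{"name": "arm_command", "arguments": {
  "targets": [
    [0, -0.12, 2, 0, 8.7],
    [0, -0.12, 3, 0, 8.7],
    [0, -0.12, 3, 0, 8.7]
  ]
}}

```text
time: 14.72
position: [0.5024, 0.0643, 0.0142]
tool_rot: [0.772, 0.635, -0.0, -0.0]
ft_force: [-0.1, -0.1, -0.1]
grip_width: 0.0869
```

{"name": "arm_command", "arguments": {
  "targets": [
    [0, 0, 0, 0, 6],
    [0, 0, 0, 0, 4.5],
    [0, 0, 0, 0, 4.5],
    [0, 0, 0, 0, 4.5],
    [0, 0, 0, 0, 4.5]
  ],
  "newtons": 20
}}

```text
time: 15.35
position: [0.5028, 0.0642, 0.0144]
tool_rot: [0.772, 0.635, 0.0, 0.0]
ft_force: [0.6, 0.8, 0.6]
grip_width: 0.0494
```

```bash
python3 st.py; python3 snap.py j13
```

```text
15.35 jig mm [0.6 0.9] z 0.0144 yaw 78.88 F [0.6 0.8 0.6] w 0.0494
15.35 [0.5028 0.0642 0.0144] [ 78.88  -0.   179.99] v 0.0033
```

View pics/j13.png

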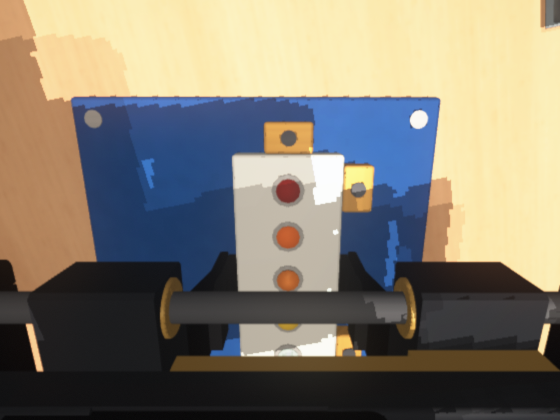

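It is gripped at 49.4 mm and still on its stops at (289,150) and (345,190). Lifting straight up.

{"name": "arm_command", "arguments": {
  "targets": [
    [0, 0, -1, 0, 4.5],
    [0, 0, -2.5, 0, 4.5],
    [0, 0, -4.5, 0, 4.5],
    [0, 0, -6.5, 0, 4.5],
    [0, 0, -8, 0, 4.5]
  ]
}}

```text
time: 16.02
position: [0.503, 0.0642, 0.096]
tool_rot: [0.772, 0.635, 0.001, 0.001]
ft_force: [-0.2, 1.0, -1.2]
grip_width: 0.0498
```

```bash
python3 st.py .443 -.26 .08; python3 snap.py j14
```

```text
16.025 jig mm [0.8 0.9] z 0.096 yaw 78.89 F [-0.2  1.  -1.2] w 0.0498
tool delta cm [-32.97   0.36   1.6 ]
16.025 [0.503  0.0642 0.096 ] [ 7.889e+01 -1.000e-02  1.799e+02] v 0.2849
```

View pics/j14.png

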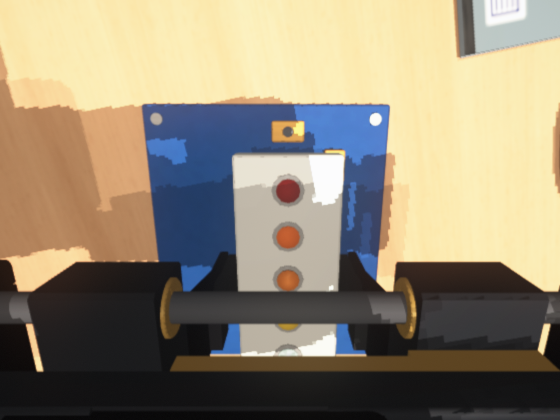

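It is lifted level and centred in the jaws, with plate centre column 288 and jaw centre 288.5. Carrying it across to the pad.

{"name": "arm_command", "arguments": {
  "targets": [
    [-5, 0.1, 0, 0, 4.5],
    [-11, 0.2, 0, 0, 4.5],
    [-17, 0.3, 0, 0, 4.5],
    [-23, 0.4, 0, 0, 4.5],
    [-28.5, 0.5, 0, 0, 4.5]
  ]
}}

```text
time: 16.7
position: [0.4521, -0.2184, 0.0944]
tool_rot: [0.772, 0.635, 0.0, 0.0]
ft_force: [0.7, 0.4, -1.6]
grip_width: 0.0494
```

{"name": "arm_command", "arguments": {
  "targets": [
    [-3, 0, 0, 0, 4.5],
    [-4.5, 0, 1, 0, 4.5],
    [-4.5, 0, 2, 0, 4.5],
    [-4.5, 0, 2, 0, 4.5]
  ]
}}

```text
time: 17.2
position: [0.443, -0.2582, 0.0729]
tool_rot: [0.772, 0.636, -0.0, -0.002]
ft_force: [0.3, -0.3, -0.8]
grip_width: 0.0499
```

```bash
python3 st.py .4445 -.26 .08; python3 snap.py k1
```

```text
17.2 jig mm [   5.1 -327. ] z 0.0729 yaw 78.95 F [ 0.3 -0.3 -0.8] w 0.0499
tool delta cm [-0.15  0.18 -0.71]
17.2 [ 0.443  -0.2582  0.0729] [ 7.8950e+01 -1.5000e-01 -1.7979e+02] v 0.0172
```

View pics/k1.png

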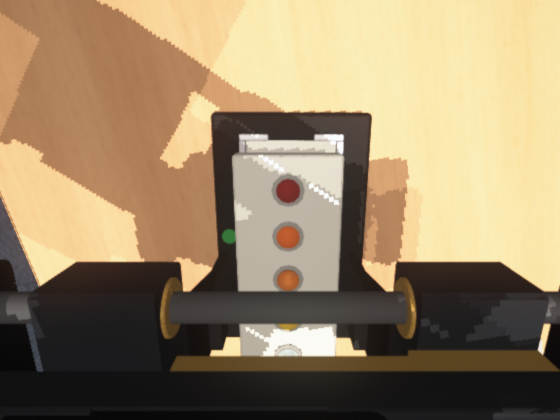

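```bash
python3 - <<'E'
import cv2
im=cv2.imread('pics/k1.png')[100:250,200:385];cv2.imwrite('pics/k1c.png',cv2.resize(im,None,fx=4,fy=4,interpolation=cv2.INTER_CUBIC))
E
```

```text
(no output)
```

View pics/k1c.png

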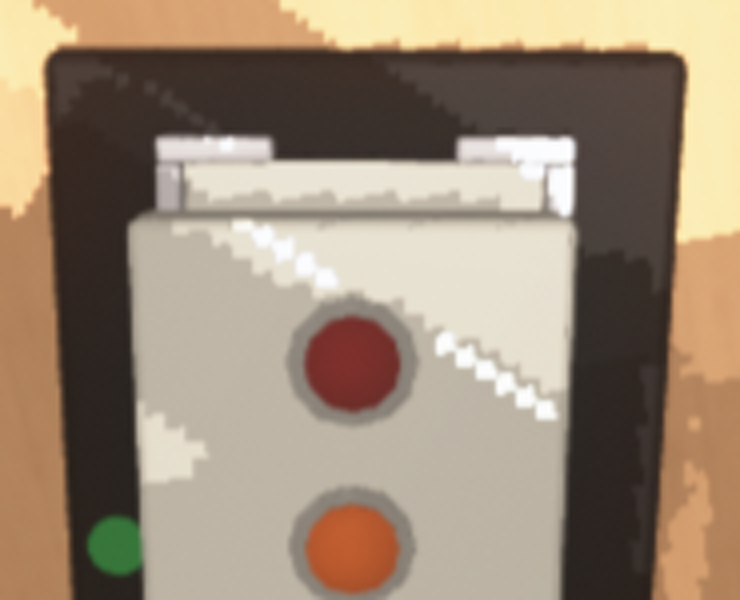

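```bash
python3 - <<'E'
from h import *
m=np.load("k1.npz");o={"position":m["pos"],"tool_rot":m["rot"]}
for nm,px,z in [("brk",[[238.75,134.25],[343.75,134.25]],.019),("pad",[[211.75,112.5],[371.5,113]],.014),("plate",[[232.5,156],[344.5,155.5]],m["pos"][2]+.0076)]:
    w=plane(m,px,z);t=totool(o,w);d=w[1]-w[0]
    print(nm,w.round(4).tolist(),"tool cm",t.round(2).tolist(),"mid",t.mean(0).round(2),"len",np.linalg.norm(d).round(4),"ang",(np.degrees(np.arctan2(d[1],d[0]))).round(2))
E
```

```text
brk [[0.4253, -0.1876, 0.019], [0.4879, -0.1998, 0.019]] tool cm [[6.58, -3.06, 5.42], [6.58, 3.31, 5.4]] mid [6.58 0.12 5.41] len 0.0637 ang -11.07
pad [[0.4113, -0.1719, 0.014], [0.5071, -0.1909, 0.014]] tool cm [[7.85, -4.73, 5.93], [7.82, 5.03, 5.9]] mid [7.83 0.15 5.91] len 0.0976 ang -11.26
plate [[0.4295, -0.1953, 0.0805], [0.4781, -0.2045, 0.0805]] tool cm [[5.92, -2.53, -0.74], [5.94, 2.42, -0.75]] mid [ 5.93 -0.05 -0.74] len 0.0495 ang -10.8
```

In the tool frame the bracket span is 63.7 mm and the plate width 49.5 mm, both as expected. The plate needs dx -0.07 cm and dy +0.18 cm, with matching yaw. I'll lower partway and look again.

{"name": "arm_command", "arguments": {
  "targets": [
    [-0.07, 0.18, 1.5, 0.003, 4.5],
    [-0.07, 0.18, 3, 0.003, 4.5],
    [-0.07, 0.18, 3.8, 0.003, 4.5],
    [-0.07, 0.18, 3.8, 0.003, 4.5]
  ]
}}

```text
time: 17.75
position: [0.4451, -0.261, 0.0353]
tool_rot: [0.773, 0.634, -0.0, -0.001]
ft_force: [-0.3, 0.7, -1.9]
grip_width: 0.05
```

```bash
python3 st.py; python3 snap.py k2; python3 - <<'E'
import cv2
im=cv2.imread('pics/k2.png')[100:250,200:385];cv2.imwrite('pics/k2c.png',cv2.resize(im,None,fx=4,fy=4,interpolation=cv2.INTER_CUBIC))
E
```

```text
17.75 jig mm [   7.8 -329.3] z 0.0353 yaw 78.72 F [-0.3  0.7 -1.9] w 0.05
17.75 [ 0.4451 -0.261   0.0353] [ 7.8720e+01 -7.0000e-02 -1.7989e+02] v 0.0212
```

View pics/k2c.png

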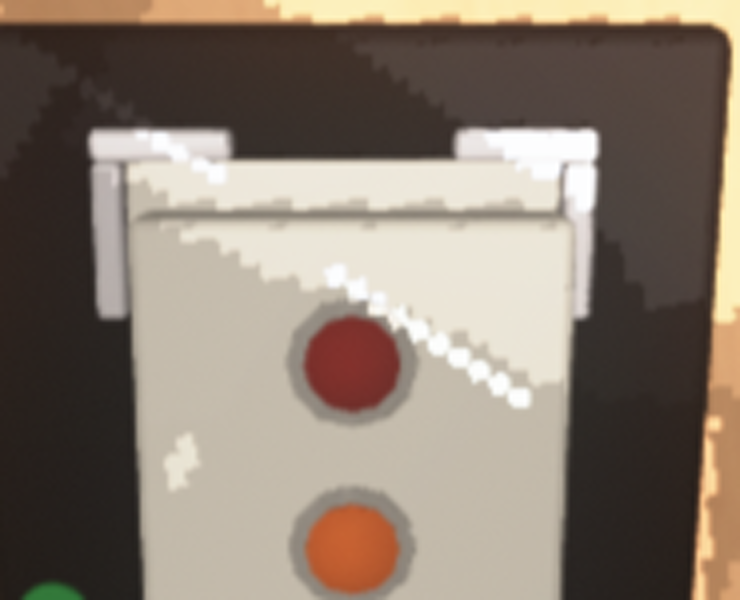

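```bash
python3 - <<'E'
from h import *
m=np.load("k2.npz");o={"position":m["pos"],"tool_rot":m["rot"]}
for nm,px,z in [("brk",[[222.4,132.2],[349.5,132.2]],.019),("plate",[[232.7,155],[344,155]],m["pos"][2]+.0076)]:
    w=plane(m,px,z);t=totool(o,w);d=w[1]-w[0]
    print(nm,"tool cm",t.round(2).tolist(),"mid",t.mean(0).round(2),"len",np.linalg.norm(d).round(4),"ang",(np.degrees(np.arctan2(d[1],d[0]))).round(2))
E
```

```text
brk tool cm [[6.85, -3.36, 1.64], [6.85, 3.0, 1.63]] mid [ 6.85 -0.18  1.64] len 0.0636 ang -11.3
plate tool cm [[5.96, -2.52, -0.75], [5.96, 2.4, -0.76]] mid [ 5.96 -0.06 -0.75] len 0.0491 ang -11.3
```

{"name": "arm_command", "arguments": {
  "targets": [
    [0.18, -0.12, 0, 0, 4.5],
    [0.18, -0.12, 0.4, 0, 4.5],
    [0.18, -0.12, 0.8, 0, 4.5],
    [0.18, -0.12, 0.8, 0, 4.5]
  ]
}}

```text
time: 18.3
position: [0.4446, -0.2594, 0.028]
tool_rot: [0.773, 0.634, -0.0, -0.0]
ft_force: [-0.5, -0.1, -0.9]
grip_width: 0.0499
```

```bash
python3 st.py; python3 snap.py k3; python3 - <<'E'
import cv2
im=cv2.imread('pics/k3.png')[100:250,200:385];cv2.imwrite('pics/k3c.png',cv2.resize(im,None,fx=4,fy=4,interpolation=cv2.INTER_CUBIC))
E
```

```text
18.3 jig mm [   7.  -327.9] z 0.028 yaw 78.71 F [-0.5 -0.1 -0.9] w 0.0499
18.3 [ 0.4446 -0.2594  0.028 ] [ 7.8710e+01 -2.0000e-02 -1.7997e+02] v 0.0048
```

View pics/k3c.png

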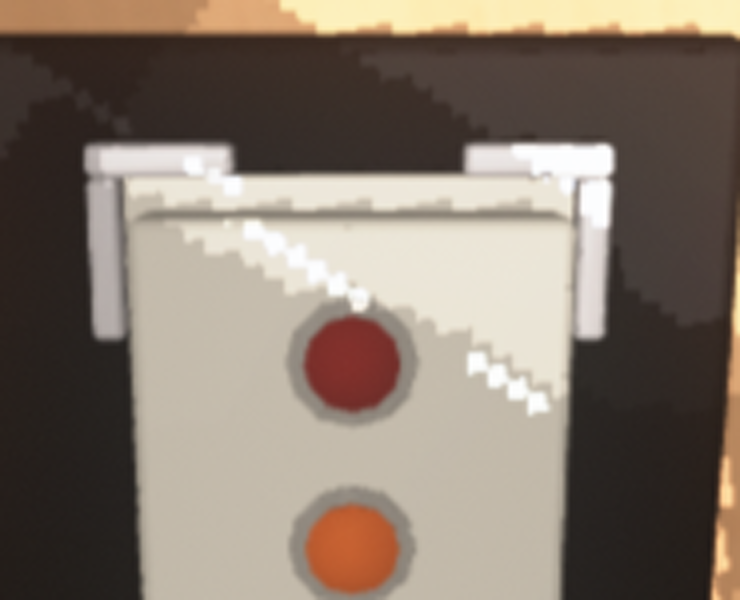

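```bash
python3 - <<'E'
from h import *
m=np.load("k3.npz");o={"position":m["pos"],"tool_rot":m["rot"]}
for nm,px,z in [("brk",[[221.2,136],[353.3,136]],.019),("plate",[[232.2,155],[343.8,155]],m["pos"][2]+.0076)]:
    w=plane(m,px,z);t=totool(o,w);d=w[1]-w[0]
    print(nm,"tool cm",t.round(2).tolist(),"mid",t.mean(0).round(2),"len",np.linalg.norm(d).round(4),"ang",(np.degrees(np.arctan2(d[1],d[0]))).round(2))
E
```

```text
brk tool cm [[6.7, -3.29, 0.9], [6.7, 3.07, 0.9]] mid [ 6.7  -0.11  0.9 ] len 0.0636 ang -11.32
plate tool cm [[5.96, -2.53, -0.76], [5.96, 2.39, -0.76]] mid [ 5.96 -0.07 -0.76] len 0.0492 ang -11.31
```

The plate is within 0.5 mm of centre on both axes and the yaw matches (-11.3° for both). Setting it down.

{"name": "arm_command", "arguments": {
  "targets": [
    [0.04, -0.04, 0.3, 0, 4.5],
    [0.04, -0.04, 0.6, 0, 4.5],
    [0.04, -0.04, 0.8, 0, 4.5],
    [0.04, -0.04, 0.9, 0, 4.5],
    [0.04, -0.04, 0.9, 0, 4.5]
  ]
}}

```text
time: 18.98
position: [0.4444, -0.2591, 0.0192]
tool_rot: [0.773, 0.634, -0.0, -0.0]
ft_force: [-0.1, 0.4, -1.8]
grip_width: 0.0496
```

```bash
python3 st.py
```

```text
18.975 jig mm [   6.8 -327.6] z 0.0192 yaw 78.71 F [-0.1  0.4 -1.8] w 0.0496
```

{"name": "arm_command", "arguments": {
  "targets": [
    [0, 0, 0.05, 0, 4.5],
    [0, 0, 0.1, 0, 4.5],
    [0, 0, 0.1, 0, 4.5]
  ]
}}

```text
time: 19.35
position: [0.4445, -0.2591, 0.0184]
tool_rot: [0.773, 0.634, 0.0, 0.0]
ft_force: [0.1, 1.1, 0.4]
grip_width: 0.0497
```

```bash
python3 st.py; python3 snap.py k4
```

```text
19.35 jig mm [   6.9 -327.6] z 0.0184 yaw 78.72 F [0.1 1.1 0.4] w 0.0497
19.35 [ 0.4445 -0.2591  0.0184] [7.8720e+01 1.0000e-02 1.7999e+02] v 0.0011
```

View pics/k4.png

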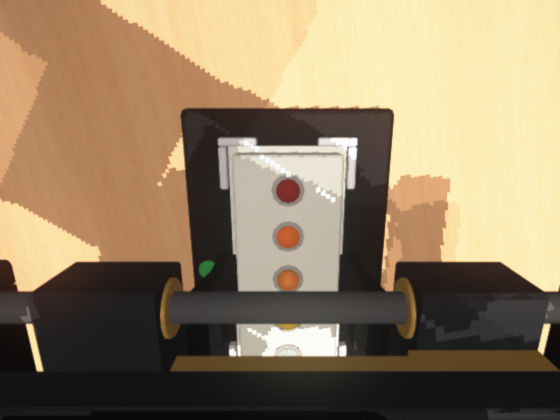

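The plate sits inside all four brackets, with the front pair at (225,160) and (350,160) and the rear pair at (233,350) and (343,350). I'll ease down 0.5 mm and open.

{"name": "arm_command", "arguments": {
  "targets": [
    [0, 0, 0.05, 0, 4.5],
    [0, 0, 0.05, 0, 5.2],
    [0, 0, 0.05, 0, 6.5],
    [0, 0, 0.05, 0, 7.5],
    [0, 0, 0.05, 0, 7.5]
  ]
}}

```text
time: 20.02
position: [0.4445, -0.2591, 0.0177]
tool_rot: [0.773, 0.634, -0.0, -0.0]
ft_force: [0.5, 0.4, 0.5]
grip_width: 0.0718
```

{"name": "arm_command", "arguments": {
  "targets": [
    [0, 0, -1, 0, 7.5],
    [0, 0, -4, 0, 7.5],
    [0, 0, -9, 0, 7.5],
    [-4, 0, -14, 0, 7.5],
    [-8, 0, -14, 0, 7.5]
  ]
}}

```text
time: 20.65
position: [0.4308, -0.34, 0.1628]
tool_rot: [0.773, 0.635, 0.0, 0.005]
ft_force: [0.5, -0.6, -1.1]
grip_width: 0.0751
```

{"name": "arm_command", "arguments": {
  "targets": [
    [0, 0, 0, 0, 7.5],
    [0, 0, 0, 0, 7.5]
  ]
}}

```text
time: 20.9
position: [0.4282, -0.3366, 0.1577]
tool_rot: [0.773, 0.634, 0.0, -0.001]
ft_force: [-0.0, 0.8, 0.0]
grip_width: 0.0746
```

```bash
python3 st.py; python3 snap.py k5; python3 - <<'E'
from rig import robot
import cv2,numpy as np
for n in ["top","scene"]:
    im,d=robot.camera(n);cv2.imwrite(f"pics/{n}_end.png",im[:,:,::-1]);np.savez(n+"_end.npz",im=im,d=d,**robot.camera_model(n))
E
```

```text
20.9 jig mm [   6.  -406.8] z 0.1577 yaw 78.68 F [-0.   0.8  0. ] w 0.0746
20.9 [ 0.4282 -0.3366  0.1577] [ 7.8680e+01 -8.0000e-02 -1.7993e+02] v 0.0185
```

View pics/k5.png

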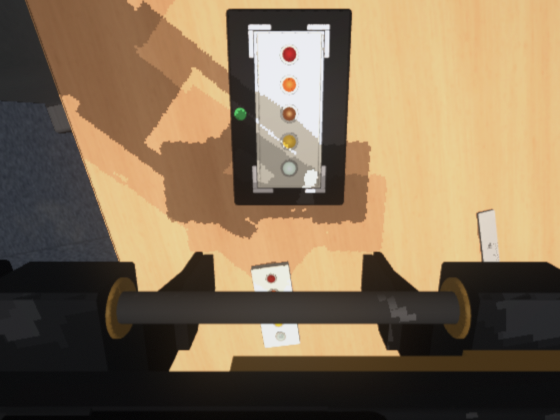

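View pics/top_end.png

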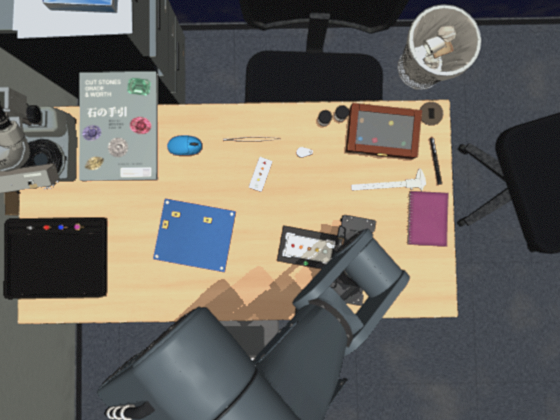

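```bash
python3 - <<'E'
from h import *
m=np.load("k5.npz")
for p in [(262,42),(316,42),(262,100),(316,100),(262,165),(311,160),(290,99)]:
    print(p,dpt(m,[p],m["d"][p[1],p[0]])[0].round(4))
im=m["im"][:,:,::-1][0:215,215:360];cv2.imwrite("pics/k5c.png",cv2.resize(im,None,fx=2.7,fy=2.7,interpolation=cv2.INTER_CUBIC))
E
```

```text
(262, 42) [ 0.4335 -0.2035  0.0266]
(316, 42) [ 0.4742 -0.2117  0.0268]
(262, 100) [ 0.4244 -0.2449  0.0271]
(316, 100) [ 0.4669 -0.2533  0.0259]
(262, 165) [ 0.413  -0.2957  0.0262]
(311, 160) [ 0.4544 -0.2997  0.0256]
(290, 99) [ 0.4465 -0.2485  0.0264]
```

View pics/k5c.png

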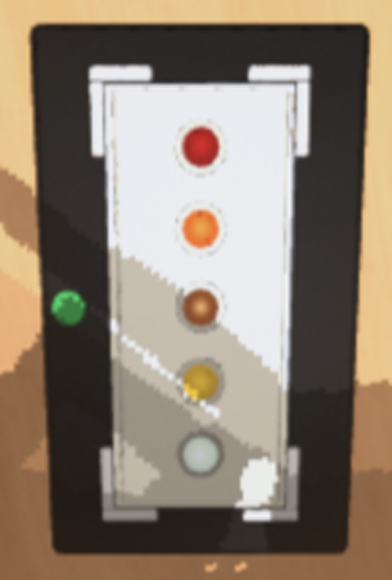

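The plate lies flat inside all four brackets. Its top depth is 25.6–27.1 mm at every point I checked, against 26 mm expected. The mouse, tweezers, loupe and caliper are at the same pixels in the top view as at the start. Handing in.

```bash
python3 -c "
from rig import robot
print(robot.hand_in())"
```

```text
the job is handed in; nothing more can be done
None
```

The plate is on the light pad, flat and inside all four corner brackets. I handed the job in at about 21 s of the 72 s allowed. `hand_in` gave no verdict.

- **Slide into the corner:** I pushed the plate to the side stops with two spread fingertips on its long side. I then pushed its end to the end stop with closed fingers, reaching about 15 N against the end stop. A last nudge toward the side stops stopped at the same place with about 3 N. After I took the fingers off, a close picture showed it flush on all three stops, with its yaw matching the jig's.
- **Lift and placing:** I gripped it across the middle at 49.4 mm, lifted it straight up and lowered it onto the pad, adjusting from pictures on the way down. Just above the pad it was within 0.5 mm of centre.
- **Last checks:** The plate's top measured 25.6–27.1 mm at every point checked (26 mm expected), so it lies flat. The mouse, tweezers, loupe and caliper look unmoved in the top view, and the arm was clear and touching nothing.

**Disagreements:**
- The wrist camera and the measured arm position differed by about 1.5 mm, so I placed the plate by comparing it with the brackets in the same picture.
- Heights triangulated from blob centres came out too high: 24–28 mm for the pad and brackets, 28 mm for the plate. I used the depth readings for heights instead.

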